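# Wipe the offcuts off the marking bed

### The arm

A 6-joint arm with a two-finger parallel gripper is mounted at the origin on the work surface. World frame = base frame: x ahead of the robot, y to its left, z up, the work surface at z = 0. Lengths are in m, angles in rad, forces in N, time in s.
With the tool pointing down it reaches from about 0.25 to 0.775 m from the base axis. Payload 4 kg.
Tool frame: the origin (TCP) lies midway between the tips of the shut fingers; the grasp point (between the pads) lies grip_point_offset behind it (grip_point_offset is the distance from the TCP to the grasp point, in m); z points along the fingers, y is the line along which they close (so a half turn about z gives the same grasp; the last joint's range is limited). The gripper opens to 94 mm and grips with 3 to 60 N. Pads are 16 mm wide; open, the fingers measure 119 mm over their backs; the gripper's body (75 mm by 177 mm) begins 78 mm behind the grasp point.
Start: joints at [1.15, 0.087, 1.371, -0, 1.684, -0.103], TCP at [0.172, 0.522, 0.206] pointing down, gripper open.
Joint ranges: [-3.1, 3.1], [-0.76, 2.03], [0.27, 2.55], [-1.08, 4.22], [0.17, 2.65], [-2.57, 2.57]. Speed limits (rad/s): [2.79, 2.79, 3.14, 3.14, 3.14, 3.14].

### API

Orientations are given as [roll, pitch, yaw] about the fixed x, y, z axes, in that order (R = Rz(yaw) Ry(pitch) Rx(roll)).
In Python, from bench import * gives the robot as it stands. The module is installed in compiled form; this text tells all that it offers.
- The arm moves only by the tool apply_moves, never from a script. Its argument "commands" is a list of rows, each a list of 7 numbers: the turn, a rotation vector about the world's x, y, z in rad, then the shift along the world's x, y, z in m, then the opening in per cent of the stroke, from 0 (shut) to 100 (fully open). In form: [[ax, ay, az, x, y, z, jaw], ...]. A call has exactly 5 rows; each row is the pose to reach, as a shift and turn from the pose commanded when the call began; what a row does not reach only later rows make up. A row lasts 1/10 s, in which the tool goes at most 50 mm and 8.59 degrees, less where a joint would pass 70% of its speed; a pose out of reach is approached as far as the arm can. A call with a gripper value outside its range is refused whole. The fingers move at their own pace and stop on an object; the grip force is fixed at half the most. Time passes only in rows, so rows that repeat a pose let the fingers close, or fill a call up. It gives the time, the measured TCP pose, the force, the opening and the grip force at its end, in the units of the state.
- get_obs(): the state, without advancing time (a new reading comes with each control period).
- snapshot(name): name is "scene" or "top"; returns a dict with "pixels" (480x640x3 uint8, red, green, blue), "vertical_fov" (degrees; the focal length in pixels is half the picture's height over the tangent of half this angle, whatever the lens; pixels are square), "cx", "cy" (the principal point, pixels), "k1" (the pictures are not rectified: a ray, as slopes to the right and down, at radius r is drawn at 1 + k1 r^2 times it, then the intrinsics apply), "rvec" (rotation vector, rad) and "tvec" (3), from world to camera coordinates, as OpenCV has them. Camera axes: x right, y down, z forward; pixel columns grow to the right and rows downward; lengths in m; the calibration is good to about 2 mm. A picture is of the moment at which its call begins. There is no depth.
- close_job(): hands the job in; it is judged then, once.
Trained networks look in the newest picture that a camera, given by its name, has taken for a name from the list of things; names that differ only in an ending like _2 or _b are one class to them, and where a whole thing is asked for, a point or a joint stands for the part that bears it (a point fixed in the world has none). Each returns a list of dicts, best first, with "score" (0 to 1); they miss things now and then, are a little off and sometimes report something else, mostly with a low value. They report only what shows in the picture. A call takes as long as a camera call. They do not tell look-alikes from the thing itself.
- masks_of(camera, query): "mask" (480x640 bool, what is visible of it) and "extent" ([left, top, right, bottom] in pixels, round what is visible of it).
- place_of(camera, query): "pixel" ([column, row] in pixels: a listed point, or the origin of a listed thing).
The state is a dict: "time": time; "joint_positions": joint angles; "qvel": joint speeds; "joint_torque": joint torques, N m; "tool_pos": TCP position; "ee_rot": TCP orientation; "wrist_force": force on the tool from outside, world axes, zero at the start; "wrist_torque": the same for the moment, N m; "width": finger opening in m; "finger_force": force on a finger pad.
Only numpy, scipy, OpenCV 4.12 (cv2) and the standard library are available. Lean on these libraries where they do the work, as an engineer would, in place of code of your own. Each camera call takes 0.05 s, during which the arm holds its last target. There are 200 camera calls.

### The job

Two small metal offcuts are lying on the grey plate of the laser-marking bed. Take the blue scraper block by its yellow grip and wipe both of them off the plate into the black chip tray at its end, without touching them with the gripper itself. Then stand the scraper upright on the bench, clear of the bed, and let go.

Things in the scene. Friction and masses are not known exactly. Their poses are not given: they have to be found in the camera images.
- bed: Fixed marking bed. Origin on the bench (z=0) under the plate's centre; x along the plate to the tray, z up. Grey flat plate: x -100..100 mm, y -85..85, top 30 mm high, no rim. Black open chip tray beyond it: x 100..190, y -85..85, walls 4 mm, rims level with the plate, inner floor 5 mm high. Aluminium clamp bracket 65 mm high beside the plate: x -80..40, y -85..-121.
- scraper_grip (a point): Middle of the scraper's yellow grip, 52 mm above its underside. Loose, about 0.2 kg, stands upright on the bench, same both ways round. Blue foot with black lip: 30 mm thick (x), 140 mm long (y), 25 mm high. Yellow grip on it: 24 mm thick (x; hold across this), 80 mm long (y), from 25 to 79 mm above the underside. z up.
- chip_a: Copper offcut, loose, a flat rectangular tab 30 x 20 mm, 8 mm thick, 40 g, lying on the plate. Origin: centre of its underside.
- chip_b: Brass offcut, loose, a flat round slug 26 mm in diameter, 8 mm thick, 35 g, lying on the plate. Origin: centre of its underside.
There are look-alikes about, which are no part of the job. There is more than one size of the part that bears scraper_grip; the job needs the smallest.

How it is judged:
By the outcome, as a careful person would: the job done as asked, in the order asked, and still so for the second after the job is handed in, with the robot touching nothing.
It also fails if it takes over 56 s, if anything falls off the work surface, if the arm or the gripper's body presses on something with over 40 N, if the wrist force passes 120 N, or if a joint passes its speed limit or range.

## Working session

There is one attempt and no reset: what is moved stays moved. The work goes in short steps, Python scripts to look and compute and a tool call to move; the robot and the scene stay as the last step left them, time stands still between calls to the robot, and variables do not carry over. Pictures are saved under pics/ and viewed, at most 10 in all, crops included, and the job is handed in when it is done.

Besides the shell and the picture viewer there is one more tool, called after "Call:" by a JSON object that holds its "fn" and its "kwargs". apply_moves: Moves the arm, as the interface text tells. Its arguments: {"type":"object","properties":{"commands":{"type":"array"}},"required":["commands"]}

```bash
mkdir -p pics
cat > h.py <<'E'
from bench import *
import numpy as np, cv2
def cam(s):
    f=240/np.tan(np.radians(s["vertical_fov"])/2)
    R=cv2.Rodrigues(np.array(s["rvec"],float))[0]; t=np.array(s["tvec"],float)
    return f,R,t
def ray(s,p):
    f,R,t=cam(s); d=np.array([(p[0]-s["cx"])/f,(p[1]-s["cy"])/f]); u=d.copy()
    for _ in range(20): u=d/(1+s["k1"]*(u@u))
    return -R.T@t, R.T@np.array([u[0],u[1],1])
def atz(s,p,z):
    o,d=ray(s,p); return o+d*(z-o[2])/d[2]
def proj(s,P):
    f,R,t=cam(s); c=R@np.asarray(P,float)+t; u=c[:2]/c[2]; u=u*(1+s["k1"]*(u@u)); return u*f+[s["cx"],s["cy"]]
def tri(s1,p1,s2,p2):
    (a,d),(b,e)=ray(s1,p1),ray(s2,p2)
    x=np.linalg.lstsq(np.c_[d,-e],b-a,rcond=None)[0]
    P,Q=a+d*x[0],b+e*x[1]; return (P+Q)/2, np.linalg.norm(P-Q)
E
python3 - <<'E'
from h import *
np.set_printoptions(precision=3,suppress=True)
S={}
for c in ("scene","top"):
    s=S[c]=snapshot(c); cv2.imwrite(f"pics/{c}0.png",s["pixels"][:,:,::-1])
    print(c,-cam(s)[1].T@cam(s)[2])
    for q in ("scraper_grip","chip_a","chip_b","bed"):
        for r in place_of(c,q): print(c,q,np.round(r["pixel"],1),round(r["score"],2),atz(s,r["pixel"],{"s":.052,"c":.03,"b":0}[q[0]]))
        for r in masks_of(c,q): print("   mask",np.round(r["extent"]),round(r["score"],2),r["mask"].sum())
print(get_obs())
E
```

```text
scene [ 1.167 -0.194  0.9  ]
scene scraper_grip [132.1 288.5] 0.95 [ 0.486 -0.342  0.052]
scene scraper_grip [156.4 212.4] 0.89 [ 0.314 -0.278  0.052]
scene scraper_grip [188.7 355.2] 0.64 [ 0.647 -0.265  0.052]
scene scraper_grip [308.8 280.4] 0.49 [ 0.559 -0.038  0.052]
   mask [141. 327. 253. 408.] 0.98 4585
   mask [ 95. 274. 176. 319.] 0.88 2482
   mask [114. 184. 214. 253.] 0.69 4118
scene chip_a [296.3 269.5] 0.72 [ 0.513 -0.049  0.03 ]
scene chip_a [315.3 256.6] 0.43 [ 0.494 -0.007  0.03 ]
   mask [289. 263. 299. 277.] 0.5 149
   mask [309. 249. 325. 258.] 0.45 142
scene chip_b [296.3 269.5] 0.72 [ 0.513 -0.049  0.03 ]
scene chip_b [315.3 256.6] 0.43 [ 0.494 -0.007  0.03 ]
   mask [289. 263. 299. 277.] 0.5 149
   mask [309. 249. 325. 258.] 0.45 142
scene bed [308.2 282.2] 0.66 [ 0.526 -0.031  0.   ]
   mask [245. 190. 385. 340.] 0.71 13002
top [ 0.292 -0.     1.189]
top scraper_grip [437.5 309.6] 0.75 [ 0.321 -0.28   0.052]
top scraper_grip [432.6 167.6] 0.73 [ 0.661 -0.275  0.052]
top scraper_grip [462.7 238.8] 0.72 [ 0.488 -0.343  0.052]
   mask [430. 229. 490. 252.] 0.8 92
[... 241 characters left out ...]
[ 0.507 -0.051  0.03 ]
   mask [314. 231. 327. 243.] 0.4 97
   mask [431. 230. 492. 253.] 0.21 956
top bed [330.7 226.3] 0.77 [ 0.521 -0.032  0.   ]
top bed [340.5 227.3] 0.6 [ 0.519 -0.056  0.   ]
   mask [282. 183. 368. 303.] 0.6 9125
{'time': 0.9, 'joint_positions': array([ 1.15 ,  0.087,  1.371, -0.   ,  1.684, -0.103]), 'qvel': array([-0.001, -0.001, -0.001, -0.001, -0.002, -0.002]), 'joint_torque': array([  0.001, -34.003, -30.26 ,   0.072,   0.023,   0.   ]), 'tool_pos': array([0.172, 0.522, 0.206]), 'ee_rot': array([3.141, 0.   , 2.824]), 'wrist_force': array([ 0.232, -0.035,  0.563]), 'wrist_torque': array([-0.008,  0.065, -0.007]), 'finger_force': 0.0, 'width': 0.09379772047553923}
```

Run:
```python
import cv2
a=cv2.imread("pics/scene0.png")[160:430,70:430]; b=cv2.imread("pics/top0.png")[120:340,250:510]
cv2.imwrite("pics/sc.png",cv2.resize(a,None,fx=2.2,fy=2.2,interpolation=cv2.INTER_CUBIC)); cv2.imwrite("pics/tc.png",cv2.resize(b,None,fx=2.7,fy=2.7,interpolation=cv2.INTER_CUBIC))
```

```text
(no output)
```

View pics/sc.png

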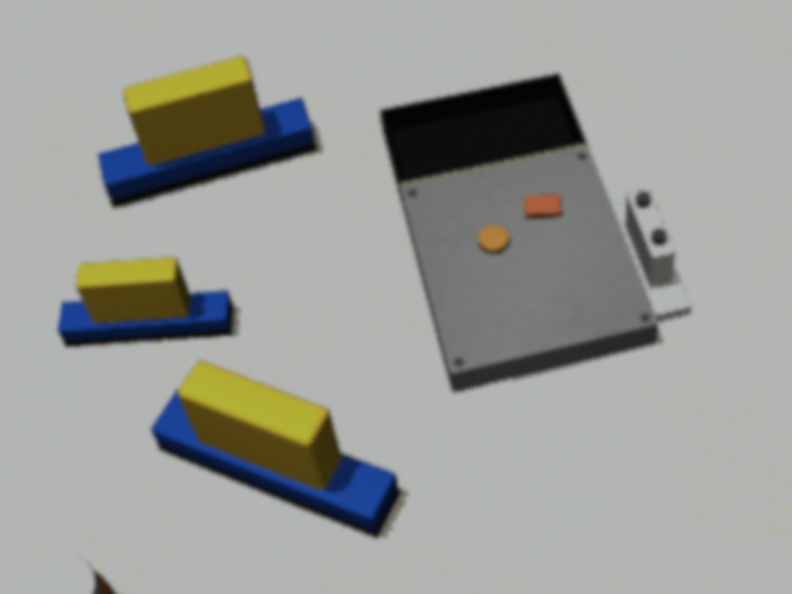

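View pics/tc.png

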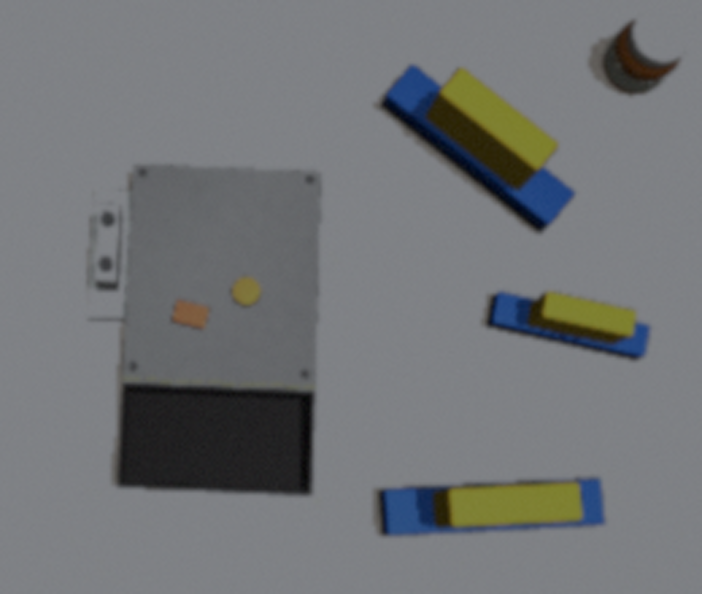

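The smallest scraper is the middle one, at scene (132,288) and top (463,239). The copper tab is at scene ≈(317,253) and top ≈(320,236); the brass slug is at scene ≈(294,268) and top ≈(341,228). The tray is on the robot side of the plate, and the bracket is at its +y side.

Run:
```python
from h import *
np.set_printoptions(precision=4,suppress=True)
s=snapshot("scene"); t=snapshot("top")
T=lambda c,r:(250+c/2.7-.3,120+r/2.7-.3)
C=lambda c,r:(70+c/2.2-.3,160+r/2.2-.3)
print("grip",tri(s,(132.1,288.5),t,(462.7,238.8)))
# plate corners, top z=.03: far-left, far-right, tray junction L/R, tray end L/R
tc=[(130,166),(320,173),(124,384),(313,388),(119,485),(311,492)]
scn=[(657,322),(452,374),(583,145),(399,182),(558,76),(382,112)]
for a,b in zip(tc,scn): print("bed",atz(t,T(*a),.03)[:2],atz(s,C(*b),.03)[:2],tri(t,T(*a),s,C(*b)))
print("copper",tri(t,T(190,314),s,C(543,205)),"brass",tri(t,T(246,291),s,C(493,237)))
# scraper grip top face corners z .079 (top view) and scene
for n,v,f,L in(("t",t,T,[(545,293),(635,309),(632,337),(540,320)]),("s",s,C,[(80,264),(176,258),(184,281),(84,288)])):
    P=np.array([atz(v,f(*p),.079)[:2] for p in L]); print(n,P.tolist(),P.mean(0), [np.linalg.norm(P[i]-P[(i+1)%4]) for i in range(4)], np.degrees(np.arctan2(*(P[0]-P[1]+P[3]-P[2])[::-1])))
for n,v,f,L in(("t",t,T,[(497,292),(648,326),(641,355),(489,322)]),("s",s,C,[(64,303),(229,291),(234,318),(66,332)])):
    P=np.array([atz(v,f(*p),.025)[:2] for p in L]); print(n,P.mean(0), [np.linalg.norm(P[i]-P[(i+1)%4]) for i in range(4)], np.degrees(np.arctan2(*(P[0]-P[1]+P[3]-P[2])[::-1])))
```

```text
grip (array([ 0.4872, -0.3419,  0.0538]), np.float64(0.0003561615202088166))
bed [0.6259 0.0506] [0.6275 0.0498] (array([0.6264, 0.0505, 0.0282]), np.float64(0.0004271972905240782))
bed [ 0.623  -0.1214] [ 0.6267 -0.1175] (array([ 0.6243, -0.1195,  0.027 ]), np.float64(0.004620934508814677))
bed [0.4275 0.0506] [0.4313 0.0507] (array([0.4281, 0.0513, 0.0263]), np.float64(0.0009259372444351145))
bed [ 0.4273 -0.1157] [ 0.4252 -0.1144] (array([ 0.4271, -0.115 ,  0.0324]), np.float64(0.0009442021784784273))
bed [0.3392 0.0526] [0.3429 0.0545] (array([0.3396, 0.0541, 0.0268]), np.float64(0.0027707929801037874))
bed [ 0.3364 -0.1144] [ 0.3394 -0.1112] (array([ 0.3368, -0.1128,  0.0278]), np.float64(0.0036629966857314746))
copper (array([ 0.4905, -0.005 ,  0.0356]), np.float64(0.0024688955946612595)) brass (array([ 0.5119, -0.0543,  0.0367]), np.float64(0.002133012531939526))
t [[0.5071511917432124, -0.3092844680974474], [0.4948291283162989, -0.38631877503191075], [0.47053326529567385, -0.38285176506131446], [0.48362757453621524, -0.30439924932029644]] [ 0.489  -0.3457] [np.float64(0.078013573767454), np.float64(0.024541986839968537), np.float64(0.07953777819741767), np.float64(0.024025526612375493)] 80.71635480506762
s [[0.47520653438319227, -0.38025027399057476], [0.4915781784654678, -0.3049092345141658], [0.515904408173597, -0.3013619028693717], [0.49991333342320554, -0.3787406159776625]] [ 0.4957 -0.3413] [np.float64(0.07709930582918709), np.float64(0.02458351101065148), np.float64(0.07901379445367614), np.float64(0.024752878340095135)] -101.96450695447051
t [ 0.4901 -0.3449] [np.float64(0.1380671570817862), np.float64(0.027336767805845003), np.float64(0.13825811849448763), np.float64(0.02848956105466252)] 78.46865733096085
s [ 0.4948 -0.3409] [np.float64(0.13763806246963178), np.float64(0.027904791659118758), np.float64(0.13765230568672024), np.float64(0.029745792772657716)] -101.07856646778276
```

Call:
{"fn": "apply_moves", "kwargs": {"commands": [[0,0,-0.072,0.016,-0.043,0,100],[0,0,-0.145,0.032,-0.086,0,100],[0,0,-0.217,0.048,-0.13,0,100],[0,0,-0.29,0.064,-0.173,0,100],[0,0,-0.362,0.08,-0.216,0,100]]}}

```text
time: 1.5
tool_pos: [0.2521, 0.3049, 0.2056]
ee_rot: [3.141, 0.0, 2.46]
wrist_force: [1.0, -0.6, 0.5]
width: 0.0939
finger_force: 0.0
```

Call:
{"fn": "apply_moves", "kwargs": {"commands": [[0,0,-0.072,0.016,-0.043,0,100],[0,0,-0.145,0.032,-0.086,0,100],[0,0,-0.217,0.048,-0.13,0,100],[0,0,-0.29,0.064,-0.173,0,100],[0,0,-0.362,0.08,-0.216,0,100]]}}

```text
time: 2.0
tool_pos: [0.3321, 0.0888, 0.2059]
ee_rot: [3.14, 0.001, 2.097]
wrist_force: [0.4, 0.4, -0.7]
width: 0.094
finger_force: 0.0
```

Call:
{"fn": "apply_moves", "kwargs": {"commands": [[0,0,-0.072,0.016,-0.043,0,100],[0,0,-0.145,0.032,-0.086,0,100],[0,0,-0.217,0.048,-0.13,0,100],[0,0,-0.29,0.064,-0.173,0,100],[0,0,-0.362,0.08,-0.216,0,100]]}}

```text
time: 2.5
tool_pos: [0.4122, -0.1276, 0.2058]
ee_rot: [3.14, 0.0, 1.734]
wrist_force: [0.5, 0.5, 0.2]
width: 0.094
finger_force: 0.0
```

Call:
{"fn": "apply_moves", "kwargs": {"commands": [[0,0,-0.072,0.016,-0.043,0,100],[0,0,-0.145,0.032,-0.086,0,100],[0,0,-0.217,0.048,-0.13,0,100],[0,0,-0.29,0.064,-0.173,0,100],[0,0,-0.362,0.078,-0.216,0,100]]}}

```text
time: 3.0
tool_pos: [0.4904, -0.3434, 0.2054]
ee_rot: [3.141, -0.0, 1.373]
wrist_force: [1.5, 0.3, -0.3]
width: 0.094
finger_force: 0.0
```

```bash
python3 -c "
from bench import *
import bench
print(getattr(bench,'grip_point_offset',None)); o=get_obs(); print(o['tool_pos'],o['ee_rot'],o['time'],o['joint_positions'],o['wrist_force'])"
```

```text
0.0188
[ 0.49035806 -0.34343809  0.20535018] [ 3.14126631e+00 -1.48435470e-04  1.37257860e+00] 3.0 [-7.05837096e-01  1.95911167e-01  1.24875220e+00  2.90653257e-04
  1.69671624e+00 -5.07582813e-01] [ 1.47289733  0.28041715 -0.3313815 ]
```

Call:
{"fn": "apply_moves", "kwargs": {"commands": [[0,0,0,0,0,-0.04,100],[0,0,0,0,0,-0.08,100],[0,0,0,0,0,-0.12,100],[0,0,0,0,0,-0.15,100],[0,0,0,0,0,-0.17,100]]}}

```text
time: 3.5
tool_pos: [0.4884, -0.3404, 0.0321]
ee_rot: [-3.138, -0.002, 1.376]
wrist_force: [-1.1, -0.7, -0.2]
width: 0.0939
finger_force: 0.0
```

Call:
{"fn": "apply_moves", "kwargs": {"commands": [[0,0,0,0,0,0,100],[0,0,0,0,0,0,60],[0,0,0,0,0,0,40],[0,0,0,0,0,0,20],[0,0,0,0,0,0,10]]}}

```text
time: 4.0
tool_pos: [0.4906, -0.3421, 0.0371]
ee_rot: [3.139, 0.001, 1.376]
wrist_force: [0.2, 0.0, 0.1]
width: 0.0655
finger_force: 0.0
```

Call:
{"fn": "apply_moves", "kwargs": {"commands": [[0,0,0,0,0,0,0],[0,0,0,0,0,0,0],[0,0,0,0,0,0,0],[0,0,0,0,0,0,0],[0,0,0,0,0,0,0]]}}

```text
time: 4.5
tool_pos: [0.4904, -0.3417, 0.0357]
ee_rot: [3.14, 0.0, 1.376]
wrist_force: [2.7, -1.2, 2.0]
width: 0.0258
finger_force: 1.0
```

Call:
{"fn": "apply_moves", "kwargs": {"commands": [[0,0,0,0,0,0,0],[0,0,0,0,0,0,0],[0,0,0,0,0,0.005,0],[0,0,0,0,0,0.015,0],[0,0,0,0,0,0.03,0]]}}

```text
time: 5.0
tool_pos: [0.4887, -0.3407, 0.0647]
ee_rot: [-3.138, -0.002, 1.376]
wrist_force: [0.9, -0.3, -2.5]
width: 0.0238
finger_force: 30.0
```

Call:
{"fn": "apply_moves", "kwargs": {"commands": [[0,0,0,0,0,0.02,0],[0,0,0,0,0,0.04,0],[0,0,0,0,0,0.06,0],[0,0,0,0,0,0.08,0],[0,0,0,0,0,0.09,0]]}}

```text
time: 5.5
tool_pos: [0.4907, -0.3423, 0.1592]
ee_rot: [3.137, 0.002, 1.376]
wrist_force: [-0.1, -0.4, -2.8]
width: 0.0239
finger_force: 30.0
```

Call:
{"fn": "apply_moves", "kwargs": {"commands": [[0,0,0.01,0.004,0.015,0,0],[0,0,0.03,0.012,0.045,0,0],[0,0,0.05,0.022,0.085,0,0],[0,0,0.07,0.032,0.125,0,0],[0,0,0.09,0.042,0.165,0,0]]}}

```text
time: 6.0
tool_pos: [0.5312, -0.1736, 0.1541]
ee_rot: [-3.139, -0.002, 1.467]
wrist_force: [0.4, -0.3, -3.0]
width: 0.0239
finger_force: 30.0
```

Call:
{"fn": "apply_moves", "kwargs": {"commands": [[0,0,0.03,0.01,0.04,0,0],[0,0,0.05,0.02,0.08,0,0],[0,0,0.07,0.03,0.115,0,0],[0,0,0.08,0.035,0.135,0,0],[0,0,0.088,0.038,0.143,0,0]]}}

```text
time: 6.5
tool_pos: [0.5691, -0.0301, 0.1541]
ee_rot: [-3.139, -0.001, 1.558]
wrist_force: [0.3, -0.7, -2.2]
width: 0.0239
finger_force: 30.0
```

Call:
{"fn": "apply_moves", "kwargs": {"commands": [[0,0,0,0,0,-0.01,0],[0,0,0,0,0,-0.03,0],[0,0,0,0,0,-0.05,0],[0,0,0,0,0,-0.06,0],[0,0,0,0,0,-0.065,0]]}}

```text
time: 7.0
tool_pos: [0.5684, -0.0344, 0.0883]
ee_rot: [-3.138, -0.0, 1.552]
wrist_force: [-0.2, -0.2, -2.7]
width: 0.024
finger_force: 30.0
```

Run:
```python
from h import *
s=snapshot("scene"); t=snapshot("top")
o=get_obs(); print(o['tool_pos'],o['ee_rot'],o['time'])
a=s["pixels"][180:350,220:420,::-1]; b=t["pixels"][150:310,260:420,::-1]
f=lambda i,k:cv2.resize(i,None,fx=k,fy=k,interpolation=cv2.INTER_CUBIC)
A=f(a,2);B=f(b,2.2); B=cv2.resize(B,(352,340)); cv2.imwrite("pics/p3.png",np.hstack([A,B]))
```

```text
[ 0.569238   -0.03415132  0.089602  ] [-3.13994681e+00 -7.22721937e-05  1.55269185e+00] 7.1
```

View pics/p3.png

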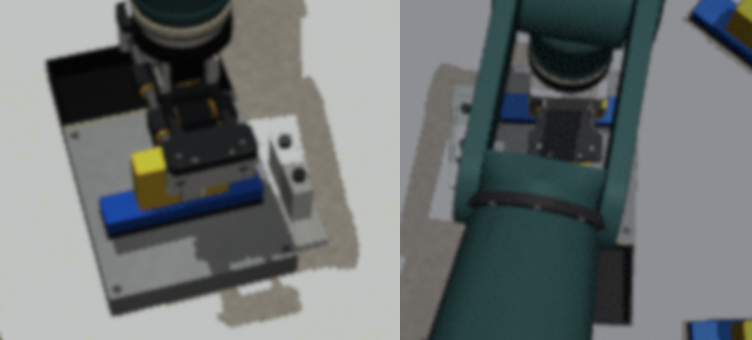

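The scraper hangs level over the plate behind the chips. Its blue foot runs from (100,203) to (262,180) in the scene crop, clear of the bracket at (290,170).

Run:
```python
from h import *
s=snapshot("scene")
for p in [(100,201),(248,168),(262,184),(106,223)]: print(atz(s,(220+p[0]/2-.25,180+p[1]/2-.25),.079))
for p in [(106,234),(264,198)]: print(atz(s,(220+p[0]/2-.25,180+p[1]/2-.25),.054))
print(get_obs()['tool_pos'])
```

```text
[ 0.55886608 -0.10664539  0.079     ]
[0.56193317 0.02496089 0.079     ]
[0.58207041 0.03100735 0.079     ]
[ 0.58267178 -0.10726943  0.079     ]
[ 0.57613865 -0.10741236  0.054     ]
[0.57941505 0.03460941 0.054     ]
[ 0.56990544 -0.03408556  0.09064043]
```

Call:
{"fn": "apply_moves", "kwargs": {"commands": [[0,0,0,0,0,-0.008,0],[0,0,0,0,0,-0.014,0],[0,0,0,0,0,-0.018,0],[0,0,0,0,0,-0.02,0],[0,0,0,0,0,-0.022,0]]}}

```text
time: 7.65
tool_pos: [0.5699, -0.0334, 0.0683]
ee_rot: [3.142, -0.0, 1.554]
wrist_force: [-0.9, -0.0, -2.4]
width: 0.0238
finger_force: 30.0
```

Call:
{"fn": "apply_moves", "kwargs": {"commands": [[0,0,0,0,0,0,0],[0,0,0,0,0,0,0],[0,0,0,0,0,0,0],[0,0,0,0,0,0,0],[0,0,0,0,0,0,0]]}}

```text
time: 8.15
tool_pos: [0.57, -0.0335, 0.0687]
ee_rot: [3.141, 0.0, 1.554]
wrist_force: [-0.5, 0.6, -2.3]
width: 0.0241
finger_force: 30.0
```

Call:
{"fn": "apply_moves", "kwargs": {"commands": [[0,0,0,0,0,-0.001,0],[0,0,0,-0.004,0,-0.0015,0],[0,0,0,-0.012,0,-0.0015,0],[0,0,0,-0.02,0,-0.0015,0],[0,0,0,-0.028,0,-0.0015,0]]}}

```text
time: 8.65
tool_pos: [0.5409, -0.0335, 0.067]
ee_rot: [-3.141, 0.0, 1.554]
wrist_force: [-0.4, 0.2, -3.1]
width: 0.0238
finger_force: 30.0
```

Call:
{"fn": "apply_moves", "kwargs": {"commands": [[0,0,0,-0.009,0,0,0],[0,0,0,-0.018,0,0,0],[0,0,0,-0.027,0,0,0],[0,0,0,-0.036,0,0,0],[0,0,0,-0.045,0.001,0,0]]}}

```text
time: 9.15
tool_pos: [0.4962, -0.0326, 0.0671]
ee_rot: [3.141, 0.0, 1.554]
wrist_force: [1.1, -0.3, -2.5]
width: 0.0242
finger_force: 30.0
```

Call:
{"fn": "apply_moves", "kwargs": {"commands": [[0,0,0,-0.009,0,0,0],[0,0,0,-0.018,0,0,0],[0,0,0,-0.027,0,0,0],[0,0,0,-0.036,0,0,0],[0,0,0,-0.045,0.001,0,0]]}}

```text
time: 9.65
tool_pos: [0.4512, -0.0316, 0.0671]
ee_rot: [3.141, 0.0, 1.554]
wrist_force: [0.5, -0.0, -2.4]
width: 0.0237
finger_force: 30.0
```

Call:
{"fn": "apply_moves", "kwargs": {"commands": [[0,0,0,-0.009,0,0,0],[0,0,0,-0.018,0,0,0],[0,0,0,-0.027,0,0,0],[0,0,0,-0.036,0,0,0],[0,0,0,-0.045,0.001,0,0]]}}

```text
time: 10.15
tool_pos: [0.4061, -0.0306, 0.067]
ee_rot: [-3.142, 0.0, 1.554]
wrist_force: [-0.0, -0.2, -3.0]
width: 0.0244
finger_force: 30.0
```

Call:
{"fn": "apply_moves", "kwargs": {"commands": [[0,0,0,-0.004,0,0,0],[0,0,0,-0.004,0,0,0],[0,0,0,-0.004,0,0.015,0],[0,0,0,-0.004,0,0.035,0],[0,0,0,-0.004,0,0.055,0]]}}

```text
time: 10.65
tool_pos: [0.403, -0.0305, 0.1225]
ee_rot: [-3.141, -0.0, 1.554]
wrist_force: [0.8, -0.1, -2.9]
width: 0.0234
finger_force: 30.0
```

Call:
{"fn": "apply_moves", "kwargs": {"commands": [[0,0,0,0,0,0.02,0],[0,0,0,0.004,-0.015,0.035,0],[0,0,-0.02,0.012,-0.045,0.035,0],[0,0,-0.04,0.022,-0.08,0.035,0],[0,0,-0.06,0.032,-0.115,0.035,0]]}}

```text
time: 11.15
tool_pos: [0.4357, -0.1467, 0.1574]
ee_rot: [3.14, 0.0, 1.494]
wrist_force: [-0.1, 0.6, -3.1]
width: 0.0237
finger_force: 30.0
```

Call:
{"fn": "apply_moves", "kwargs": {"commands": [[0,0,-0.025,0.012,-0.04,0,0],[0,0,-0.05,0.024,-0.08,0,0],[0,0,-0.075,0.036,-0.12,0,0],[0,0,-0.1,0.047,-0.16,0,0],[0,0,-0.118,0.056,-0.193,0,0]]}}

```text
time: 11.65
tool_pos: [0.4914, -0.341, 0.1563]
ee_rot: [3.142, 0.0, 1.374]
wrist_force: [-0.3, 0.9, -2.0]
width: 0.0239
finger_force: 30.0
```

Run:
```python
from h import *
s=snapshot("scene"); t=snapshot("top")
o=get_obs(); print(o['tool_pos'],o['ee_rot'],o['time'])
f=lambda i:cv2.resize(i,(390,480),interpolation=cv2.INTER_CUBIC)
a=s["pixels"][175:355,225:375,::-1]; b=t["pixels"][170:320,270:400,::-1]
cv2.imwrite("pics/p4.png",cv2.convertScaleAbs(np.hstack([f(a),f(b)]),alpha=1.8))
```

```text
[ 0.49122473 -0.34291427  0.15539786] [-3.14103629e+00  1.30959371e-03  1.37153045e+00] 11.75
```

View pics/p4.png

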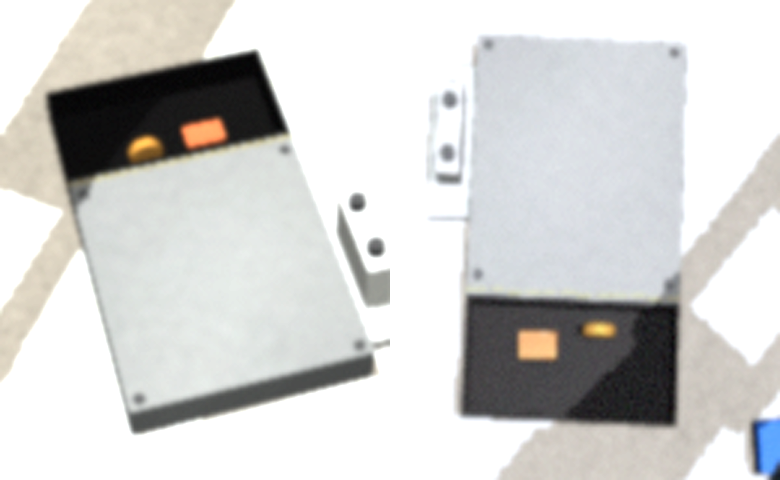

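Both offcuts are in the tray: copper is flat at (540,345) in the right crop, and brass is tilted at (600,328). Now I set the scraper down.

Call:
{"fn": "apply_moves", "kwargs": {"commands": [[0,0,0,0,0,-0.03,0],[0,0,0,0,0,-0.06,0],[0,0,0,0,0,-0.085,0],[0,0,0,0,0,-0.1,0],[0,0,0,0,0,-0.11,0]]}}

```text
time: 12.25
tool_pos: [0.4905, -0.3376, 0.0454]
ee_rot: [-3.14, -0.001, 1.376]
wrist_force: [-0.5, 0.2, -2.9]
width: 0.0241
finger_force: 30.0
```

Call:
{"fn": "apply_moves", "kwargs": {"commands": [[0,0,0,0,0,-0.002,0],[0,0,0,0,0,-0.004,0],[0,0,0,0,0,-0.006,0],[0,0,0,0,0,-0.008,0],[0,0,0,0,0,-0.009,0]]}}

```text
time: 12.75
tool_pos: [0.4912, -0.3388, 0.0386]
ee_rot: [3.14, 0.001, 1.376]
wrist_force: [-0.4, 0.5, -2.6]
width: 0.0241
finger_force: 30.0
```

Call:
{"fn": "apply_moves", "kwargs": {"commands": [[0,0,0,0,0,0,0],[0,0,0,0,0,0,0],[0,0,0,0,0,0,0],[0,0,0,0,0,0,0],[0,0,0,0,0,0,0]]}}

```text
time: 13.25
tool_pos: [0.4909, -0.3386, 0.0381]
ee_rot: [3.141, 0.0, 1.376]
wrist_force: [-0.1, -1.1, -2.8]
width: 0.0242
finger_force: 30.0
```

Still carried (−2.8 N), so I lower further in small steps until contact shows.

Call:
{"fn": "apply_moves", "kwargs": {"commands": [[0,0,0,0,0,-0.0005,0],[0,0,0,0,0,-0.001,0],[0,0,0,0,0,-0.0015,0],[0,0,0,0,0,-0.002,0],[0,0,0,0,0,-0.002,0]]}}

```text
time: 13.75
tool_pos: [0.4908, -0.3385, 0.0359]
ee_rot: [-3.142, -0.0, 1.376]
wrist_force: [0.2, 0.5, -2.4]
width: 0.0236
finger_force: 30.0
```

Call:
{"fn": "apply_moves", "kwargs": {"commands": [[0,0,0,0,0,-0.0005,0],[0,0,0,0,0,-0.0005,0],[0,0,0,0,0,-0.0005,0],[0,0,0,0,0,-0.0005,0],[0,0,0,0,0,-0.0005,0]]}}

```text
time: 14.25
tool_pos: [0.4909, -0.3386, 0.0357]
ee_rot: [3.141, 0.0, 1.376]
wrist_force: [0.4, 0.1, -1.2]
width: 0.024
finger_force: 30.0
```

Contact is starting (−1.2 N), so I release gradually, then withdraw.

Call:
{"fn": "apply_moves", "kwargs": {"commands": [[0,0,0,0,0,-0.0003,0],[0,0,0,0,0,-0.0003,30],[0,0,0,0,0,-0.0003,35],[0,0,0,0,0,-0.0003,50],[0,0,0,0,0,-0.0003,80]]}}

```text
time: 14.75
tool_pos: [0.491, -0.3386, 0.0353]
ee_rot: [3.141, 0.0, 1.376]
wrist_force: [0.8, 0.3, 0.3]
width: 0.0453
finger_force: 0.0
```

Call:
{"fn": "apply_moves", "kwargs": {"commands": [[0,0,0,0,0,0,100],[0,0,0,0,0,0,100],[0,0,0,0,0,0,100],[0,0,0,0,0,0,100],[0,0,0,0,0,0,100]]}}

```text
time: 15.25
tool_pos: [0.4909, -0.3385, 0.0352]
ee_rot: [3.141, -0.0, 1.376]
wrist_force: [0.0, 0.4, 0.9]
width: 0.0856
finger_force: 0.0
```

Call:
{"fn": "apply_moves", "kwargs": {"commands": [[0,0,0,0,0,0.01,100],[0,0,0,0,0,0.04,100],[0,0,0,0,0,0.08,100],[0,0,0,0,0,0.12,100],[0,0,0,0,0,0.15,100]]}}

```text
time: 15.75
tool_pos: [0.4915, -0.339, 0.1894]
ee_rot: [3.138, 0.002, 1.376]
wrist_force: [0.3, -1.1, -0.3]
width: 0.0942
finger_force: 0.0
```

Call:
{"fn": "apply_moves", "kwargs": {"commands": [[0,0,0,-0.02,0,0.03,100],[0,0,0,-0.05,0,0.06,100],[0,0,0,-0.08,0,0.09,100],[0,0,0,-0.1,0,0.11,100],[0,0,0,-0.11,0,0.12,100]]}}

```text
time: 16.25
tool_pos: [0.38, -0.339, 0.3093]
ee_rot: [3.137, 0.004, 1.375]
wrist_force: [-0.6, 0.4, -0.4]
width: 0.094
finger_force: 0.0
```

Run:
```python
from h import *
s=snapshot("scene"); t=snapshot("top")
o=get_obs(); print(o['tool_pos'],o['wrist_force'],o['time'])
f=lambda i,w:cv2.resize(i,(w,520),interpolation=cv2.INTER_CUBIC)
a=s["pixels"][170:430,80:380,::-1]; b=t["pixels"][260:320,290:380,::-1]
cv2.imwrite("pics/p5.png",cv2.convertScaleAbs(np.hstack([f(a,600),cv2.resize(cv2.copyMakeBorder(b,0,97,0,0,cv2.BORDER_CONSTANT),(200,350)).repeat(1,0) if 0 else cv2.copyMakeBorder(cv2.resize(b,(195,130),interpolation=3),0,390,0,0,cv2.BORDER_CONSTANT)]),alpha=1.6))
```

```text
[ 0.38060135 -0.33905314  0.30785571] [ 0.57283032 -0.15980437 -0.13700843] 16.35
```

View pics/p5.png

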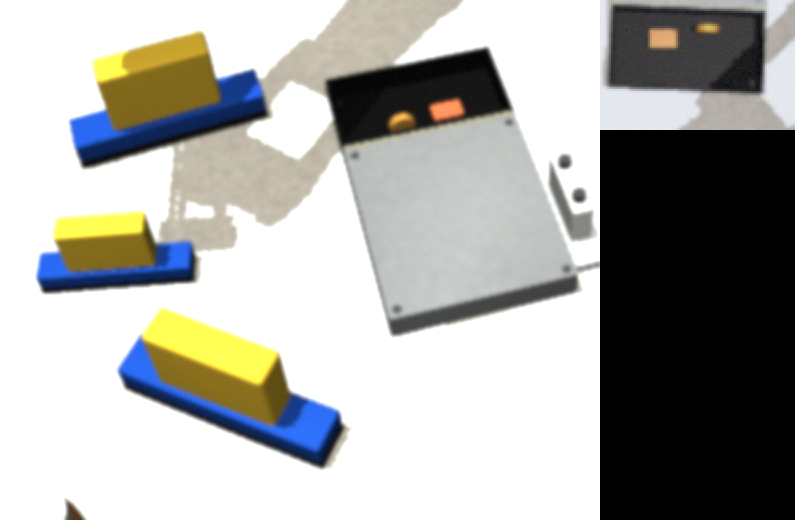

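The scraper stands upright in its old spot at (115,250), clear of the bed and released. Both offcuts are at rest inside the tray, copper at (447,110) and brass, on its edge, at (402,121), and the plate is clear.

```bash
python3 -c "
from bench import *
print(close_job())"
```

```text
the job is handed in; nothing more can be done
None
```

Both offcuts are in the chip tray (the brass slug came to rest on its edge), the small scraper is standing upright on the bench clear of the bed and released, and I handed the job in at about 16 s; no verdict was returned.

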